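Set out the drinks cartons by height on the buffet counter

TASK

Set the four brown drinks cartons out on the serving board in order of height, one standing upright in the middle of each rubber mat, with the tallest on the mat next to the donation jar and each one further from the jar shorter than the last. Do not let a carton fall over, and leave the jar and the stack of paper cups standing where they are.

Things in the scene. Friction and masses are not known exactly. Their poses are not given: they have to be found in the camera images.
- carton_a: The shortest of four kraft-brown drinks cartons: an upright rectangular block 46 x 50 mm (its x and y) and 84 mm tall, with a white screw cap 25 mm across and 12 mm high on top, 7 mm off centre towards its +x. About 0.12 to 0.22 kg, stiff enough to pinch firmly. Origin: centre of the underside, z up. Starts standing in the near row, at any turn up to about 35 degrees.
- carton_b: The second shortest of four kraft-brown drinks cartons: an upright rectangular block 48 x 54 mm (its x and y) and 108 mm tall, with a white screw cap 25 mm across and 12 mm high on top, 8 mm off centre towards its +x. About 0.17 to 0.32 kg, stiff enough to pinch firmly. Origin: centre of the underside, z up. Starts standing in the near row, at any turn up to about 35 degrees.
- carton_c: The second tallest of four kraft-brown drinks cartons: an upright rectangular block 52 x 58 mm (its x and y) and 132 mm tall, with a white screw cap 25 mm across and 12 mm high on top, 8 mm off centre towards its +x. About 0.25 to 0.45 kg, stiff enough to pinch firmly. Origin: centre of the underside, z up. Starts standing in the near row, at any turn up to about 35 degrees.
- carton_d: The tallest of four kraft-brown drinks cartons: an upright rectangular block 56 x 62 mm (its x and y) and 158 mm tall, with a white screw cap 25 mm across and 12 mm high on top, 9 mm off centre towards its +x. About 0.34 to 0.62 kg, stiff enough to pinch firmly. Origin: centre of the underside, z up. Starts standing in the near row, at any turn up to about 35 degrees.
- mat_1: Black ribbed rubber mat, 84 mm square and 4 mm thick, fixed on a low wooden serving board (an end mat, beside mat_2). The four mats stand in one straight row at 105 mm spacing along their y axis. Origin: centre of its underside, 12 mm above the counter; its top is 4 mm higher.
- mat_2: Black ribbed rubber mat, 84 mm square and 4 mm thick, fixed on a low wooden serving board (between mat_1 and mat_3). The four mats stand in one straight row at 105 mm spacing along their y axis. Origin: centre of its underside, 12 mm above the counter; its top is 4 mm higher.
- mat_3: Black ribbed rubber mat, 84 mm square and 4 mm thick, fixed on a low wooden serving board (between mat_2 and mat_4). The four mats stand in one straight row at 105 mm spacing along their y axis. Origin: centre of its underside, 12 mm above the counter; its top is 4 mm higher.
- mat_4: Black ribbed rubber mat, 84 mm square and 4 mm thick, fixed on a low wooden serving board (the other end mat, beside mat_3). The four mats stand in one straight row at 105 mm spacing along their y axis. Origin: centre of its underside, 12 mm above the counter; its top is 4 mm higher.
- jar: Glass donation jar with a blue ribbon and a steel lid with a slot, 100 mm across and 166 mm tall, 1.3 kg, loose. It stands in line with the mats beyond one end of the row, its centre 143 mm from that of the end mat: beside mat_1 or beside mat_4, changing from start to start (a clear water bottle with a blue cap, 66 mm across and 200 mm tall, stands likewise at the other end). Origin: centre of its underside.
- cups: Light stack of white paper cups, upside down, round, 74 mm across at the foot, 52 mm at the top, 108 mm tall, loose, standing in the near row among the cartons (five places 150 mm apart, each give or take 15 mm). Origin: centre of its underside.
There are look-alikes about, which are no part of the job. Leave any yellow look-alike of the carton_a alone.

How it is judged:
By the outcome, as a careful person would: the job done as asked, in the order asked, and still so for the second after the job is handed in, with the robot touching nothing.
It also fails if it takes over 99 s, if anything falls off the work surface, if the arm or the gripper's body presses on something with over 40 N, if the wrist force passes 120 N, or if a joint passes its speed limit or range.

ROBOT

A 7-joint arm with a two-finger parallel gripper is mounted at the origin on the work surface. World frame = base frame: x ahead of the robot, y to its left, z up, the work surface at z = 0. Lengths are in m, angles in rad, forces in N, time in s.
With the tool pointing down it reaches from about 0.425 to 0.95 m from the base axis. Payload 4.7 kg.
Tool frame: the origin (TCP) lies between the finger pads; the fingertips stand 25 mm ahead of it and the grasp point (between the pads) lies 6 mm ahead of it; z points along the fingers, y is the line along which they close (so a half turn about z gives the same grasp; the last joint's range is limited). The gripper opens to 85 mm and grips with 20 to 120 N. Pads are 22 mm wide; open, the fingers measure 114 mm over their backs; the gripper's body (76 mm by 85 mm) begins 54 mm behind the grasp point. The pads swing forward as they close: fully open they stand 13 mm farther back than shut.
Start: joints at [-1.206, 0.469, -0.049, 1.532, 0.024, 1.141, -0.082], TCP at [0.259, 0.623, 0.256] pointing down, gripper open.
Joint ranges: [-2.59, 2.59], [-0.33, 1.99], [-1.39, 1.29], [0.1, 2.45], [-1.04, 4.18], [0.21, 1.99], [-2.66, 2.66]. Speed limits (rad/s): [2.57, 2.57, 3.14, 3.14, 3.14, 3.14, 3.14].

INTERFACE

Orientations are given as a 3x3 rotation matrix whose columns are the frame's x, y, z axes.
In Python, from rig import * gives the robot as it stands. Calls block until the motion is done:
- movep(position, orientation): joint-space move of the TCP to a pose.
- move_l(position, attitude=None, feed=0.15, until_force=None): straight line of the TCP; attitude=None keeps the orientation; feed is the mean speed in m/s. With until_force (N) it stops when the force on the tool has changed by that much, and returns True; else False.
- move_joints(angles): joint-space move.
- command_gripper(opening, newtons=None): finger opening in m; newtons is the grip in N (None keeps the last); returns when the fingers have stopped.
- sleep(seconds).
- inverse_kinematics(position, orientation): joint angles nearest the present ones, or None.
- sense(): the state.
- camera(name): name is "side" or "top"; returns (picture, depth): 420x560x3 uint8, red, green, blue; 420x560 float32, m along the optical axis (not along the pixel's ray), 0 where there is no reading.
- camera_params(name): a dict with "K" (3x3 intrinsics, pixels), "dist" ([k1, k2, p1, p2, k3] as OpenCV has them; the pictures are not rectified), "position" and "rotation" of the camera in the world. Camera axes: x right, y down, z forward; pixel columns grow to the right and rows downward; lengths in m; the calibration is good to about 2 mm. A picture is of the moment at which its call begins. camera_params takes no time and is no camera call.
A pose or a line that the arm cannot do raises Unreachable and nothing moves.
- finish_job(): hands the job in; it is judged then, once.
The state is a dict: "time_s": time; "joint_pos": joint angles; "qd": joint speeds; "joint_efforts": joint torques, N m; "position": TCP position; "tcp_rot": TCP orientation; "wrist_force": force on the tool from outside, world axes, zero at the start; "ft_torque": the same for the moment, N m; "finger_gap": finger opening in m; "gripper_force": force on a finger pad.
Only numpy, scipy, OpenCV 4.12 (cv2) and the standard library are available. Lean on these libraries where they do the work, as an engineer would, in place of code of your own. Each camera call takes 0.05 s, during which the arm holds its last target. There are 200 camera calls.

## Working session

There is one attempt and no reset: what is moved stays moved. The work goes in short steps, each a Python script; the robot and the scene stay as the last script left them, time stands still between calls to the robot, and variables do not carry over. Pictures are saved under pics/ and viewed, at most 14 in all, crops included, and the job is handed in when it is done.

```bash
ls; mkdir -p pics; python3 - <<'E'
from rig import *
import cv2,numpy as np
for n in("top","side"):
    p,d=camera(n); np.savez(f"{n}0.npz",p=p,d=d); cv2.imwrite(f"pics/{n}0.png",p[:,:,::-1]); print(n,camera_params(n),d.min(),d.max())
E
```

```text
pics
top {'K': array([[446.79241678,   0.        , 276.64795924],
       [  0.        , 446.79241678, 217.67386549],
       [  0.        ,   0.        ,   1.        ]]), 'dist': array([0.00800641, 0.        , 0.        , 0.        , 0.        ]), 'position': array([0.44341699, 0.00356308, 1.16325688]), 'rotation': array([[-0.01478616, -0.99746476,  0.06960901],
       [-0.99979072,  0.01573314,  0.0130758 ],
       [-0.01413782, -0.0694011 , -0.99748865]])} 0.0 2.0181305
side {'K': array([[510.50851309,   0.        , 278.53748859],
       [  0.        , 510.50851309, 211.09027659],
       [  0.        ,   0.        ,   1.        ]]), 'dist': array([0.00245439, 0.        , 0.        , 0.        , 0.        ]), 'position': array([ 0.01552   , -0.73757492,  0.62336145]), 'rotation': array([[ 0.83718312, -0.27528346,  0.47259226],
       [-0.5464664 , -0.45631834,  0.70224501],
       [ 0.02233607, -0.84616345, -0.53245517]])} 0.0 3.8522801
```

View pics/top0.png

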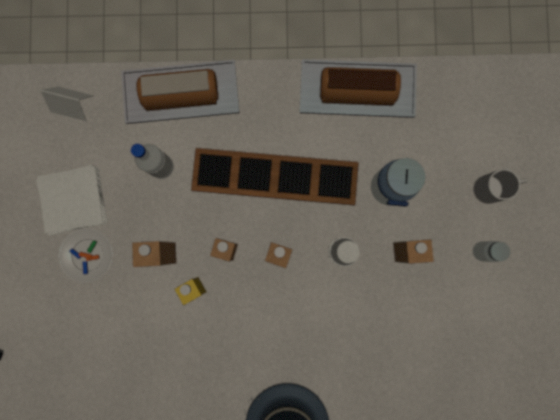

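View pics/side0.png

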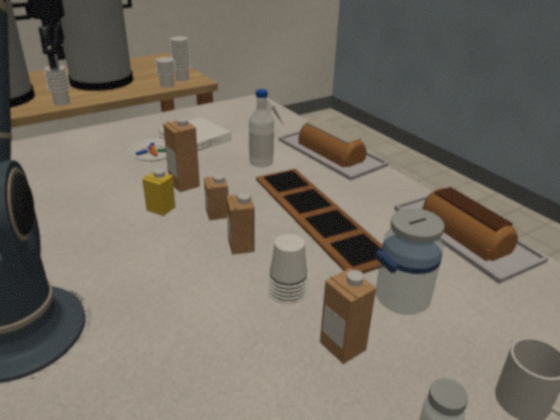

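The top view shows brown cartons at (147,253), (223,249), (279,254) and (420,250). The yellow look-alike is at (188,291) and the cups at (347,252). The jar, with its slotted lid, is at (402,180), beside the right-hand end of the mats; the bottle is at (150,157), at the left end. Next I'll measure the top faces and mats.

```bash
cat > vis.py <<'E'
import cv2,numpy as np
from rig import *
def to_plane(C,uv,z):
    n=cv2.undistortPoints(np.float64(uv).reshape(-1,1,2),C["K"],C["dist"])[:,0]
    r=np.c_[n,np.ones(len(n))]@C["rotation"].T
    return C["position"]+r*((z-C["position"][2])/r[:,2])[:,None]
def cloud(C,d):
    v,u=np.mgrid[0:420,0:560]
    n=cv2.undistortPoints(np.float64(np.c_[u.ravel(),v.ravel()]).reshape(-1,1,2),C["K"],C["dist"])[:,0]
    return (C["position"]+(np.c_[n,np.ones(len(n))]*d.reshape(-1,1))@C["rotation"].T).reshape(420,560,3)
def rect(P):
    """centre, sides, angle of side 1 (deg) from world xy points"""
    return cv2.minAreaRect(np.float32(P[:,:2]*1000))
E
cat > m.py <<'E'
from vis import *
import sys
C=camera_params("top")
f=np.load(sys.argv[1]);p,d=f["p"],f["d"]
W=cloud(C,d);hsv=cv2.cvtColor(p,cv2.COLOR_RGB2HSV)
for name,(u,v) in dict(c147=(147,253),c223=(223,249),c279=(279,254),c420=(420,250),cups=(347,252),yel=(188,291),jar=(402,180),bottle=(150,157)).items():
    w=W[v-24:v+25,u-24:u+25]; h=w[...,2]; ok=d[v-24:v+25,u-24:u+25]>0
    s=np.percentile(h[ok],[99])[0]
    # most common height above 50mm
    hh=h[ok&(h>.05)]; n,e=np.histogram(hh,60,(.05,.25)); top=e[n.argmax()]+.0017
    m=ok&(abs(h-top)<.006)|(ok&(h>top)); m=cv2.morphologyEx(m.astype(np.uint8),cv2.MORPH_OPEN,np.ones((3,3)))>0
    cap=ok&(abs(h-top-.012)<.004)
    print(name,"max %.3f top %.4f n%d"%(s,top,m.sum()),np.round(np.array(rect(w[m])[0]+rect(w[m])[1]+(rect(w[m])[2],)),1),"cap",np.round(w[cap].mean(0)*1000,0) if cap.sum()>3 else None, "hsv",hsv[v+6,u+6])
black=((hsv[...,2]<40)).astype(np.uint8);black[:140]=0;black[215:]=0;black[:,:190]=0;black[:,362:]=0
for c in cv2.findContours(cv2.morphologyEx(black,cv2.MORPH_OPEN,np.ones((5,5))),0,2)[0]:
    if cv2.contourArea(c)>300:
        q=to_plane(C,c[:,0],.016); r=rect(q); m=cv2.moments(np.float32(q[:,:2]*1000)); print("mat",np.round(r[0]+r[1]+(r[2],),1),cv2.contourArea(c), W[int(c[:,0,1].mean()),int(c[:,0,0].mean()),2])
E
python3 m.py top0.npz
```

```text
c147 max 0.171 top 0.1584 n678 [437.6 313.2  55.5  63.    2.4] cap [446. 313. 170.] hsv [ 14 129 101]
c223 max 0.096 top 0.0850 n383 [444.7 151.2  49.6  45.8  72.2] cap [452. 149.  96.] hsv [ 14 128 100]
c279 max 0.121 top 0.1084 n458 [429.6  15.3  53.8  47.7  70.8] cap [437.  13. 120.] hsv [ 14 129 103]
c420 max 0.145 top 0.1317 n574 [ 434.  -309.1   51.8   58.5    3.6] cap [ 442. -308.  143.] hsv [ 15 133 102]
cups max 0.110 top 0.1084 n396 [ 434.8 -147.8   49.5   49.3   88.9] cap None hsv [ 21  27 133]
yel max 0.097 top 0.0850 n382 [345.  234.9  45.9  49.4  30.1] cap [351. 239.  96.] hsv [ 23 169 131]
jar max 0.169 top 0.1650 n1134 [ 601.5 -274.1   83.8   84.1   88.3] cap None hsv [ 79  20 104]
bottle max 0.201 top 0.1984 n146 [664.3 320.5  26.5  27.7  89.2] cap None hsv [ 27  23 100]
mat [ 616.3 -133.3   80.6   80.4   83.7] 905.5 0.01523214606242651
mat [627.7 -29.1  80.4  80.1  84.6] 885.0 0.015658376755393943
mat [638.6  75.2  80.3  80.   84.3] 883.5 0.016683540739334646
mat [649.6 179.1  80.4  80.5  84.2] 883.0 0.013867361195998518
```

Every top face matches its given size and height, and the cap offsets agree with the measured yaws. There are two candidates for carton_a, both 84 mm tall: the brown one at (223,249) and the yellow one at (188,291). The brown one (hue 14) fits the description, and the yellow one must stay. I'll confirm that with a crop and check IK at the same time.

```bash
cat > job.py <<'E'
from vis import *
mx=np.deg2rad(-6.1)
# pick xy, carton yaw (deg), height, target xy, width gripped
J=dict(d=((.4376,.3132),2.4,.158,(.6163,-.1333),.056),
       c=((.4340,-.3091),3.6,.132,(.6277,-.0291),.052),
       b=((.4296,.0153),-19.2,.108,(.6386,.0752),.048),
       a=((.4447,.1512),-17.8,.084,(.6496,.1791),.046))
def R(yaw,s):   # tool down, tool y along +-carton x
    y=s*np.array([np.cos(yaw),np.sin(yaw),0]); z=np.array([0,0,-1.]); return np.c_[np.cross(y,z),y,z]
def side(k):
    (px,py),yw,h,(tx,ty),w=J[k]; best=None
    for s in(1,-1):
        a=inverse_kinematics([px,py,h-.024],R(np.deg2rad(yw),s)); b=inverse_kinematics([tx,ty,h+.17],R(mx,s))
        if a is None or b is None: continue
        c=max(abs(a[6]),abs(b[6]))
        if best is None or c<best[0]: best=(c,s,np.round(a,2),np.round(b,2))
    return best
def run(k):
    (px,py),yw,h,(tx,ty),w=J[k]; s=side(k)[1]; Rp,Rt=R(np.deg2rad(yw),s),R(mx,s)
    zt=h-.024                       # TCP above carton's foot when held
    T=sense(); zs=max(.33,T["position"][2])
    move_l([*T["position"][:2],zs],feed=.25)
    movep([px,py,zs],Rp); command_gripper(.085)
    move_l([px,py,zt+.03],feed=.25); move_l([px,py,zt],feed=.08)
    command_gripper(0,60); print(k,"gap",sense()["finger_gap"],"force",sense()["gripper_force"])
    zc=zt+.195
    move_l([px,py,zc],feed=.2); move_l([tx,ty,zc],Rt,feed=.25)
    print("held gap",sense()["finger_gap"],"wrist",np.round(sense()["wrist_force"],1))
    move_l([tx,ty,zt+.024],feed=.2)
    hit=move_l([tx,ty,zt+.012],feed=.02,until_force=4)
    print("touch",hit,"foot z",round(sense()["position"][2]-zt,4))
    command_gripper(.085); move_l([tx,ty,max(zc,.33)],feed=.25)
    print("t",sense()["time_s"])
E
python3 - <<'E'
from job import *
for k in J: print(k,side(k))
p=np.load("top0.npz")["p"][215:320,120:260]
s=np.load("side0.npz")["p"][110:260,130:270]
p=cv2.resize(p,None,fx=3,fy=3);s=cv2.resize(s,(int(140*2.1),315))
cv2.imwrite("pics/crop1.png",np.hstack([p,s])[:,:,::-1])
print(sense()["time_s"])
E
```

```text
d (np.float64(0.5233660687780837), 1, array([-0.9 ,  0.4 ,  0.25,  1.99, -0.14,  0.77, -0.52]), array([-0.36,  0.4 ,  0.71,  1.58, -0.27,  1.26,  0.29]))
c (np.float64(1.209572496504788), 1, array([-0.13,  0.58,  0.9 ,  2.05, -0.63,  0.82,  1.21]), array([-0.47,  0.4 ,  0.62,  1.62, -0.24,  1.2 ,  0.09]))
b (np.float64(0.1470048621954066), 1, array([-0.54,  0.36,  0.49,  2.27, -0.31,  0.57, -0.15]), array([-0.56,  0.43,  0.53,  1.61, -0.23,  1.16, -0.08]))
a (np.float64(0.45334944020275314), 1, array([-0.69,  0.44,  0.34,  2.19, -0.28,  0.54, -0.45]), array([-0.62,  0.49,  0.42,  1.56, -0.21,  1.14, -0.26]))
0.1
```

View pics/crop1.png

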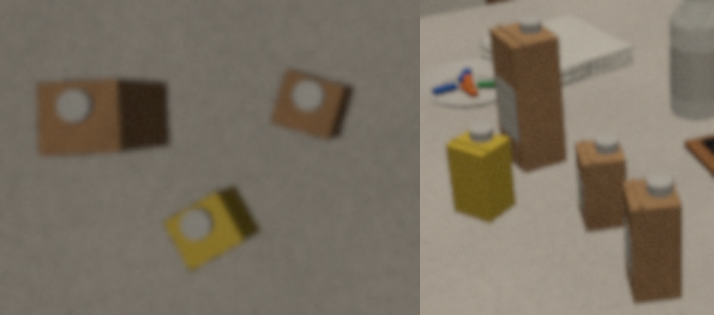

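The crop confirms it: the short brown carton (crop (310,105), picture (223,249)) is carton_a, the yellow one at crop (210,228) stays, and the tall brown one at crop (100,115) is carton_d. I'll move d first.

```bash
python3 - <<'E'
from job import *
run("d")
p,d=camera("side"); cv2.imwrite("pics/side1.png",p[:,:,::-1])
E
```

```text
d gap 0.05543658536826454 force 65.03069043159485
held gap 0.05571537582193612 wrist [ 0.5 -0.  -6.3]
touch True foot z 0.0167
t 9.7667
```

View pics/side1.png

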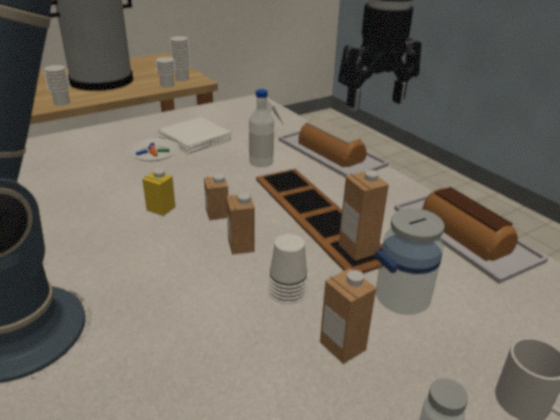

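Carton_d stands upright on the mat beside the jar, around (363,215), and the jar (410,260) and cups (288,268) haven't moved. Next are c, b and a.

```bash
python3 - <<'E'
from job import *
for k in "cba":
    run(k)
    if sense()["finger_gap"]<.07: break
T=sense()["position"]; movep([.26,.623,.35],sense()["tcp_rot"])
for n in("top","side"):
    p,d=camera(n); np.savez(f"{n}1.npz",p=p,d=d); cv2.imwrite(f"pics/{n}2.png",p[:,:,::-1])
C=camera_params("top"); W=cloud(C,d:=np.load("top1.npz")["d"])
print(sense()["time_s"])
for k,(_,_,h,t,_) in J.items():
    m=(abs(W[...,2]-.016-h)<.006)&(abs(W[...,:2]-t).max(2)<.05)&(d>0)
    m=cv2.morphologyEx(m.astype(np.uint8),cv2.MORPH_OPEN,np.ones((3,3)))>0
    r=rect(W[m]); print(k,np.round(r[0]+r[1]+(r[2],),1),"err mm",np.round(np.array(r[0])-np.array(t)*1000,1),"top z",np.median(W[m][:,2]))
for n,c,h in(("jar",(.6015,-.2741),.165),("cups",(.4348,-.1478),.1084)):
    m=(abs(W[...,2]-h)<.006)&(abs(W[...,:2]-c).max(2)<.06); m=cv2.morphologyEx(m.astype(np.uint8),cv2.MORPH_OPEN,np.ones((3,3)))>0
    print(n,np.round(rect(W[m])[0],1))
E
```

```text
c gap 0.051321141182706115 force 62.74310231208801
held gap 0.051009286119586356 wrist [ 0.  -0.1 -3.9]
touch True foot z 0.0166
t 18.6333
b gap 0.047515234911881934 force 61.32672071456909
held gap 0.04748293440179008 wrist [ 0.5 -0.5 -3.7]
touch True foot z 0.0166
t 27.0417
a gap 0.045213851737477044 force 61.3418447971344
held gap 0.04562580096955186 wrist [-0.2 -0.4 -2.6]
touch True foot z 0.0167
t 35.625
37.8417
d [ 615.7 -133.1   61.9   56.5   84.4] err mm [-0.6  0.2] top z 0.17312093232973857
c [627.3 -29.5  57.8  52.5  83.5] err mm [-0.4 -0.4] top z 0.14718486688951038
b [638.4  75.7  54.8  48.2  84.6] err mm [-0.2  0.5] top z 0.12315877560150656
a [648.5 179.6  50.   46.   83.5] err mm [-1.1  0.5] top z 0.0992440148259004
jar [ 601.6 -274.2]
cups [ 434.8 -148. ]
```

View pics/side2.png

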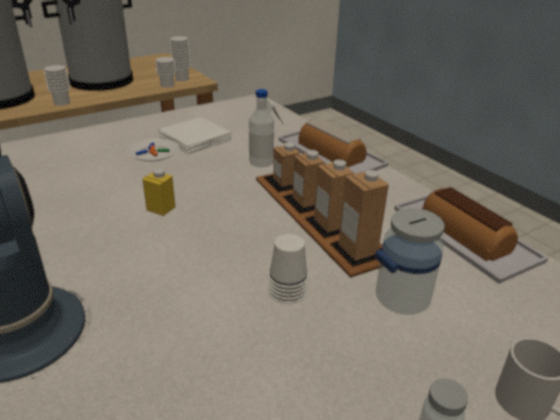

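View pics/top2.png

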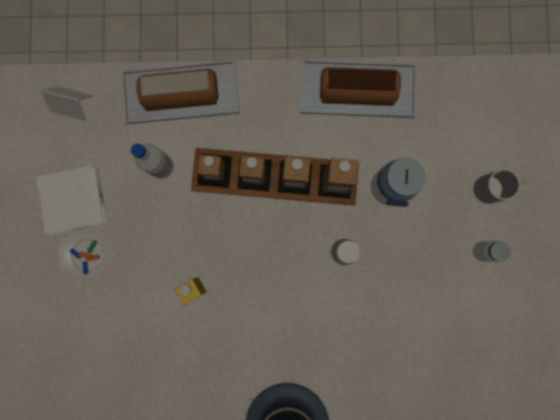

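All four cartons stand upright in descending order from the jar, at (342,175), (296,173), (252,171) and (210,167) in the top view. Each is within about 1 mm of its mat's centre, and the jar and cups are where they started.

```bash
python3 -c "
from rig import *
print(finish_job())"
```

```text
the job is handed in; nothing more can be done
None
```

The job is handed in: the four cartons stand upright on the mats, tallest beside the jar and each next one shorter, all within about 1 mm of centre, with the jar, cups and yellow carton left where they were, at about 38 s of the 99 s allowed.

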